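# Reset and index the length selector of a tape dispenser

## Robot

A 6-joint arm with a two-finger parallel gripper is mounted at the origin on the work surface. World frame = base frame: x ahead of the robot, y to its left, z up, the work surface at z = 0. Lengths are in m, angles in rad, forces in N, time in s.
With the tool pointing down it reaches from about 0.325 to 0.925 m from the base axis. Payload 3.1 kg.
Tool frame: the origin (TCP) lies between the finger pads; the fingertips stand 14 mm ahead of it and the grasp point (between the pads) lies 5 mm behind it (env.finger_overhang is the distance from the TCP to the fingertips, in m); z points along the fingers, y is the line along which they close (so a half turn about z gives the same grasp; the last joint's range is limited). The gripper opens to 85 mm and grips with 20 to 120 N. Pads are 22 mm wide; open, the fingers measure 114 mm over their backs; the gripper's body (76 mm by 85 mm) begins 54 mm behind the grasp point. The pads swing forward as they close: fully open they stand 13 mm farther back than shut.
Start: joints at [1.231, 0.217, 1.613, -0, 1.311, -0.112], TCP at [0.141, 0.609, 0.245] pointing down, gripper open.
Joint ranges: [-2.75, 2.75], [-0.78, 2.1], [0.31, 2.55], [-1.13, 4.27], [0.13, 2.63], [-2.58, 2.58]. Speed limits (rad/s): [2.79, 2.79, 3.14, 3.14, 3.14, 3.14].

## Interface

Orientations are given as a rotation vector (axis times angle).
In Python, from rig import status, get_image, calibration, env, recognise gives the robot as it stands.
- The arm moves only by the tool step_arm, never from a script. Its arguments are lists of equal length, an entry for each row: "translation": the shift along the tool's x, y, z in m, a list of three; "yaw": the turn about the tool's z in rad. In form: {"translation": [[tx, ty, tz], ...], "yaw": [yaw, ...]}. A call has 1 to 10 rows; each row shifts and turns the commanded pose from where the row before left it, along the tool's axes as they then stand; what a row does not reach is not made up. A row lasts 1/8 s, in which the tool goes at most 62.5 mm and 10.7 degrees, less where a joint would pass 70% of its speed; a pose out of reach is approached as far as the arm can. A call is refused whole if a number of a shift passes 0.0625 or a number of a turn 0.188, either way. A call with a gripper value outside its range is refused whole. "hand" is the opening, from 0 (shut) to 1 (fully open), set as the call begins (left out, the last holds). The fingers move at their own pace and stop on an object; "grip_force" is the grip in N (left out, the last holds). Time passes only in rows, so rows that do not move let the fingers close. It gives the time, the measured TCP pose, the force, the opening and the grip force at its end, in the units of the state.
- status.get_state(): the state, without advancing time (a new reading comes with each control period).
- get_image(name): name is "side" or "top" or "wrist"; returns the picture (400x640x3 uint8, red, green, blue); there is no depth.
- calibration(name): a dict with "fx", "fy", "cx", "cy" (pixels), "pose" (4x4, takes a point from camera to world coordinates). Camera axes: x right, y down, z forward; pixel columns grow to the right and rows downward; lengths in m; the calibration is good to about 2 mm. A picture is of the moment at which its call begins: read the wrist's pose just before it. calibration takes no time and is no camera call; for the wrist camera it gives the pose at the moment of the call.
- env.sign_off(): hands the job in; it is judged then, once.
Trained networks look in the newest picture that a camera, given by its name, has taken for a name from the list of things; names that differ only in an ending like _2 or _b are one class to them, and where a whole thing is asked for, a point or a joint stands for the part that bears it (a point fixed in the world has none). Each returns a list of dicts, best first, with "p" (0 to 1); they miss things now and then, are a little off and sometimes report something else, mostly with a low value. They report only what shows in the picture. A call takes as long as a camera call.
- recognise(camera, query): "centre" ([x, y, z] in m, in world coordinates, good to about 4 mm: the middle of the surface that is visible of it).
The state is a dict: "t": time; "joints": joint angles; "qvel": joint speeds; "joint_torque": joint torques, N m; "tool_pos": TCP position; "tool_rot": TCP orientation; "contact_force": force on the tool from outside, world axes, zero at the start; "ft_torque": the same for the moment, N m; "finger_gap": finger opening in m; "finger_force": force on a finger pad.
Only numpy, scipy, OpenCV 4.12 (cv2) and the standard library are available. Lean on these libraries where they do the work, as an engineer would, in place of code of your own. Each camera call takes 0.05 s, during which the arm holds its last target. There are 200 camera calls.

## Task

Set the tape dispenser's length selector. Zero it first: push its thumb lever back against the home stop at the yellow block and press it there with about 9 N (7 N at least) for half a second. Then click it forward one notch at a time, letting it rest half a second unpushed in every notch, and leave it in the notch that points at the red pin; do not run past that, use a light finger without gripping, never more than 12 N, and leave the things around it where they are.

Things in the scene. Friction and masses are not known exactly. Their poses are not given: they have to be found in the camera images.
- dispenser: blue bench tape dispenser, 300 x 200 x 120 mm (x, y, z), fixed; origin under its centre, lever side faces its own -x, its +y is left seen from the robot. Plate top at z = 123 mm; ticks mark notches 0 to 6. Lever pivot (upright) at x = -35, y = 0 mm. Grey hood across the deck from x = 30 mm back, top at z = 175 mm. A yellow block left of the lever marks the home end.
- lever: black thumb lever; origin on the pivot, z = 120 mm of the dispenser. Arm along its own -x, 13 mm wide, top 10 mm above z = 120. Yaw relative to the dispenser: -0.351 rad at the home stop (post farthest left), growing as it is pushed forward (to the right). Notch 0 at -0.325, then one every 6 degrees (7.9 mm at the post) to notch 6; hard stop 2.7 degrees beyond. Starts in notch 1, 2 or 3.
- lever_post (a point): centre of the top of the lever's upright thumb post (14 mm diameter, orange cap), 75 mm from the pivot, z = 163 mm of the dispenser. At the post about 5 N lift it out of a notch; past half way it snaps into the next notch by itself, ahead of the finger. The home stop is hard; let go there, the lever springs back to notch 0, the first notch, from which 4 or 5 clicks lead to the red pin.
- lever_tip (a point): point on the lever's centre line 105 mm from the pivot, 7 mm above z = 120 mm of the dispenser, just beyond the orange pointer; axes are the lever's: +x toward the pivot, +y toward the home side
- red_pin: red pin, 9.6 mm diameter, 12 mm tall, standing on the plate 105 mm from the pivot exactly at notch 4 or notch 5; origin at the centre of its foot. It marks the wanted notch.
- white_pin: white pin of the same size at the other of notches 4 and 5; not wanted
- carton_a: small white carton 75 x 55 x 50 mm beside the dispenser, loose; origin under its centre
- carton_b: small white carton 75 x 55 x 50 mm, loose; origin under its centre
- carton_c: brown carton 110 x 80 x 60 mm, loose; origin under its centre
- tape_roll: brown tape roll lying flat, 90 mm outside and 60 mm inside diameter, 48 mm high, loose; origin under its centre
- marker: blue marker pen with black cap, 145 mm long, 16 mm thick, lying beside the dispenser, loose; origin under it
- stapler: red and black stapler 130 x 35 x 46 mm, loose; origin under its centre

How it is judged:
On the way, in this order (a step that is already met when the one before it is completed fails the run):
1. the lever is pressed against its home stop (post within 1.6 mm of its end) with more than 7 N for 0.25 s (y of lever_post in the frame of dispenser above 0.0242 m and contact force between the fingers and lever above 7 N), for 0.25 s.
2. the lever rests 4 notches short of the red pin, not pushed (under 2 N), for 0.2 s (y of red_pin in the frame of lever_tip between -0.0457 and -0.0397 m and angular speed of lever below 0.15 rad/s and contact force between the fingers and lever below 2 N), for 0.2 s.
3. the lever rests 3 notches short of the red pin, not pushed (under 2 N), for 0.2 s (y of red_pin in the frame of lever_tip between -0.0354 and -0.0294 m and angular speed of lever below 0.15 rad/s and contact force between the fingers and lever below 2 N), for 0.2 s.
4. the lever rests 2 notches short of the red pin, not pushed (under 2 N), for 0.2 s (y of red_pin in the frame of lever_tip between -0.0248 and -0.0188 m and angular speed of lever below 0.15 rad/s and contact force between the fingers and lever below 2 N), for 0.2 s.
5. the lever rests 1 notch short of the red pin, not pushed (under 2 N), for 0.2 s (y of red_pin in the frame of lever_tip between -0.014 and -0.008 m and angular speed of lever below 0.15 rad/s and contact force between the fingers and lever below 2 N), for 0.2 s.
At the end, for the whole second after the job is handed in: the lever rests in the notch at the red pin (lever centre line within 3 mm of the pin's centre, measured 105 mm from the pivot), still (y of red_pin in the frame of lever_tip between -0.003 and 0.003 m and angular speed of lever below 0.15 rad/s); the robot touches nothing.
It fails at once if the lever is pushed or squeezed with more than 12 N (contact force between any of the fingers, the arm and lever above 12 N).
It fails at once if the lever runs past the red pin (y of red_pin in the frame of lever_tip above 0.0065 m).
It fails at once if one of the loose things around (cartons, tape roll, marker, stapler) is shifted by more than 20 mm (distance of any of carton_a, carton_b, carton_c, tape_roll, marker, stapler from where it was at the start of the episode above 0.02 m).
It also fails if it takes over 72 s, if anything falls off the work surface, if the arm or the gripper's body presses on something with over 40 N, if the wrist force passes 120 N, or if a joint passes its speed limit or range.

## Working session

There is one attempt and no reset: what is moved stays moved. The work goes in short steps, Python scripts to look and compute and a tool call to move; the robot and the scene stay as the last step left them, time stands still between calls to the robot, and variables do not carry over. Pictures are saved under pics/ and viewed, at most 10 in all, crops included, and the job is handed in when it is done.

Besides the shell and the picture viewer there is one more tool, called after "Call:" by a JSON object that holds its "fn" and its "kwargs". step_arm: Moves the arm, as the interface text tells. Its arguments: {"type":"object","properties":{"translation":{"type":"array"},"yaw":{"type":"array"},"hand":{"type":"number"},"grip_force":{"type":"number"}},"required":["translation","yaw"]}

```bash
mkdir -p pics; python3 - <<'E'
from rig import status,get_image,calibration,env,recognise
import cv2,numpy as np
s=status.get_state();print({k:np.round(v,3).tolist() for k,v in s.items()})
for c in("top","side"):
    im=get_image(c);cv2.imwrite(f"pics/{c}0.png",im[:,:,::-1])
    k=calibration(c);print(c,k["fx"],k["cx"],k["cy"],np.round(k["pose"],3).tolist())
    for q in("dispenser","lever","lever_post","lever_tip","red_pin","white_pin","carton_a","carton_c","tape_roll","marker","stapler"):
        print(q,[(round(d["p"],2),np.round(d["centre"],3).tolist()) for d in recognise(c,q)[:3]])
print(env.finger_overhang)
E
```

```text
{'t': 0.0, 'joints': [1.231, 0.218, 1.615, 0.0, 1.311, -0.112], 'qvel': [-0.001, -0.001, 0.0, -0.001, -0.002, 0.0], 'joint_torque': [-0.001, -39.683, -30.386, -0.0, 0.01, 0.0], 'tool_pos': [0.141, 0.608, 0.244], 'tool_rot': [-0.357, -3.121, 0.004], 'contact_force': [0.046, -0.236, -0.834], 'ft_torque': [0.047, 0.002, -0.033], 'finger_force': 0.0, 'finger_gap': 0.085}
top 448.8282224250023 321.2635006307694 204.31874113563313 [[-0.012, -0.988, 0.153, 0.282], [-1.0, 0.012, 0.003, -0.021], [-0.004, -0.153, -0.988, 1.607], [0.0, 0.0, 0.0, 1.0]]
dispenser [(0.95, [0.672, -0.018, 0.124])]
lever [(0.7, [0.621, -0.003, 0.134])]
lever_post [(0.44, [0.63, -0.184, 0.013])]
lever_tip []
red_pin []
white_pin []
carton_a [(0.83, [0.736, 0.131, 0.047]), (0.77, [0.347, -0.302, 0.049]), (0.57, [0.432, -0.446, 0.063])]
carton_c [(0.83, [0.736, 0.131, 0.047]), (0.77, [0.347, -0.302, 0.049]), (0.57, [0.432, -0.446, 0.063])]
tape_roll [(0.81, [0.476, 0.429, 0.047])]
marker [(0.56, [0.631, -0.185, 0.015])]
stapler [(0.81, [0.311, 0.366, 0.047])]
side 482.0145510012388 317.25278933148587 204.56063436181756 [[0.999, -0.034, 0.026, 0.485], [-0.043, -0.725, 0.688, -0.868], [-0.004, -0.688, -0.726, 1.034], [0.0, 0.0, 0.0, 1.0]]
dispenser [(0.73, [0.693, -0.084, 0.121]), (0.6, [0.351, -0.322, 0.049])]
lever [(0.72, [0.615, 0.005, 0.137])]
lever_post [(0.64, [0.611, 0.005, 0.132])]
lever_tip [(0.69, [0.615, 0.001, 0.134])]
red_pin []
white_pin [(0.23, [0.314, 0.367, 0.029])]
carton_a [(0.97, [0.352, -0.319, 0.049]), (0.79, [0.437, -0.445, 0.06]), (0.53, [0.747, 0.152, 0.049])]
carton_c [(0.97, [0.352, -0.319, 0.049]), (0.79, [0.437, -0.445, 0.06]), (0.53, [0.747, 0.152, 0.049])]
tape_roll [(0.55, [0.616, 0.002, 0.136]), (0.54, [0.436, -0.444, 0.059])]
marker [(0.59, [0.632, -0.192, 0.015]), (0.43, [0.479, 0.41, 0.036])]
stapler [(0.94, [0.314, 0.365, 0.032]), (0.17, [0.748, 0.15, 0.05])]
0.014
```

```bash
python3 - <<'E'
import cv2,numpy as np
a=cv2.imread("pics/top0.png")[20:180,220:420];b=cv2.imread("pics/side0.png")[20:260,300:560]
a=cv2.resize(a,(375,300),interpolation=cv2.INTER_CUBIC)
cv2.imwrite("pics/a.png",a)
t=cv2.imread("pics/top0.png")[40:200,220:420];cv2.imwrite("pics/t4.png",cv2.resize(t,None,fx=3.75,fy=3.75,interpolation=cv2.INTER_CUBIC))
cv2.imwrite("pics/s4.png",cv2.resize(b,None,fx=2.5,fy=2.5,interpolation=cv2.INTER_CUBIC))
E
```

```text
(no output)
```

View pics/t4.png

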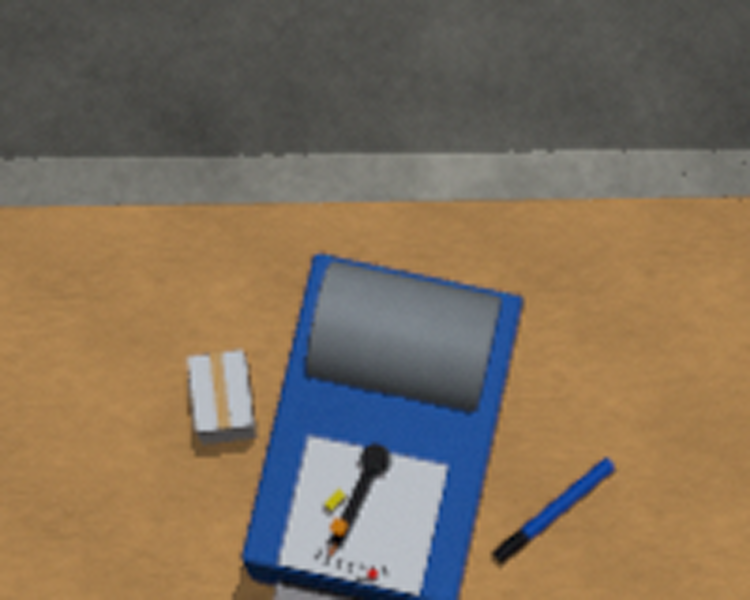

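View pics/s4.png

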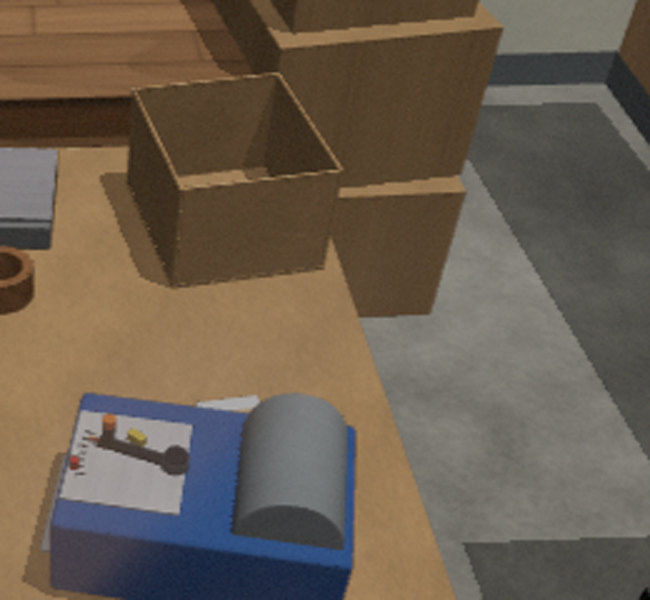

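The top crop shows the lever pivot at (375,460), the orange cap at (340,527), the yellow block at (334,502) and the red pin at (373,573). The dispenser is turned about -0.2 rad. The side crop agrees and shows the hood behind the plate. Next is a closer look with the wrist camera.

Call:
{"fn": "step_arm", "kwargs": {"translation": [[-0.033,-0.033,-0.008],[-0.033,-0.033,-0.008],[-0.033,-0.033,-0.008],[-0.033,-0.033,-0.008],[-0.033,-0.033,-0.008],[-0.033,-0.033,-0.008],[-0.033,-0.033,-0.008],[-0.033,-0.033,-0.008],[-0.033,-0.033,-0.008],[-0.033,-0.033,-0.008]], "yaw": [0,0,0,0,0,0,0,0,0,0], "hand": 0}}

```text
t: 2.45
tool_pos: [0.3887, 0.2115, 0.3259]
tool_rot: [0.357, 3.12, 0.001]
contact_force: [0.1, -0.2, 0.1]
finger_gap: 0.0001
finger_force: 0.0
```

Call:
{"fn": "step_arm", "kwargs": {"translation": [[-0.02,-0.033,0],[-0.02,-0.033,0],[-0.02,-0.033,0],[-0.02,-0.033,0],[-0.02,-0.033,0],[0,0,0],[0,0,0]], "yaw": [0,0,0,0,0,0,0]}}

```text
t: 3.32
tool_pos: [0.4481, 0.0299, 0.3253]
tool_rot: [-0.358, -3.121, -0.001]
contact_force: [-0.2, 1.0, 0.4]
finger_gap: 0.0002
finger_force: 0.0
```

```bash
cat > look.py <<'E'
from rig import status,get_image,calibration,env,recognise
import cv2,numpy as np,sys
n=sys.argv[1]
s=status.get_state();k=calibration("wrist");im=get_image("wrist")
np.savez(f"pics/{n}.npz",im=im,pose=k["pose"],K=np.array([k["fx"],k["fy"],k["cx"],k["cy"]]))
cv2.imwrite(f"pics/{n}.png",im[:,:,::-1])
print(s["t"],np.round(s["tool_pos"],4),np.round(s["tool_rot"],3),np.round(s["joints"],2),s["contact_force"]);print(np.round(k["pose"],3).tolist(),k["fx"])
for q in("lever","lever_post","lever_tip","red_pin","white_pin"):
    print(q,[(round(d["p"],2),np.round(d["centre"],3).tolist()) for d in recognise("wrist",q)[:2]])
E
python3 look.py w1
```

```text
3.325 [0.4481 0.0299 0.3253] [-3.580e-01 -3.121e+00 -1.000e-03] [-0.09 -0.23  1.91  0.    1.46 -1.43] [-0.20301565  1.04096729  0.40557554]
[[0.226, 0.929, 0.294, 0.373], [0.974, -0.215, -0.068, 0.048], [0.0, 0.302, -0.953, 0.454], [0.0, 0.0, 0.0, 1.0]] 304.99880894855056
lever [(0.69, [0.653, -0.014, 0.142])]
lever_post [(0.46, [0.654, -0.022, 0.142]), (0.37, [0.444, -0.42, 0.038])]
lever_tip [(0.73, [0.653, -0.018, 0.14])]
red_pin []
white_pin []
```

View pics/w1.png

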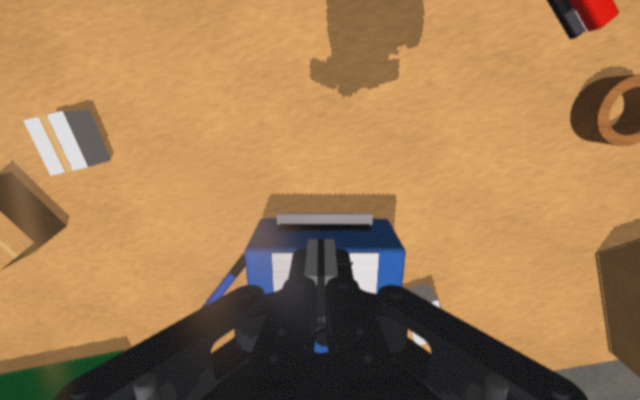

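The gripper hides the plate at about (325,270), so I'll move ahead along the dispenser to bring the lever clear of the fingers.

Call:
{"fn": "step_arm", "kwargs": {"translation": [[-0.035,0,0.01],[-0.035,0,0.01],[-0.035,0,0.01],[-0.035,0,0.01],[0,0,0],[0,0,0]], "yaw": [0,0,0,0,0,0]}}

```text
t: 4.38
tool_pos: [0.5842, -0.0016, 0.2851]
tool_rot: [-0.356, -3.12, -0.0]
contact_force: [-0.0, 1.2, 0.3]
finger_gap: 0.0001
finger_force: 0.0
```

```bash
python3 look.py w2; python3 -c "
import cv2
a=cv2.imread('pics/w2.png')[50:275,190:490];cv2.imwrite('pics/w2c.png',cv2.resize(a,None,fx=2.5,fy=2.5,interpolation=cv2.INTER_CUBIC))"
```

```text
4.375 [ 0.5842 -0.0016  0.2851] [-0.356 -3.12  -0.   ] [-0.12  0.1   1.67  0.    1.37 -1.47] [-0.01024938  1.22033029  0.34896598]
[[0.225, 0.929, 0.293, 0.509], [0.974, -0.214, -0.068, 0.017], [-0.0, 0.301, -0.954, 0.413], [0.0, 0.0, 0.0, 1.0]] 304.99880894855056
lever [(0.88, [0.603, 0.011, 0.131])]
lever_post [(0.97, [0.603, 0.008, 0.128]), (0.3, [0.495, 0.392, 0.01])]
lever_tip [(0.61, [0.603, 0.01, 0.132])]
red_pin []
white_pin [(0.58, [0.552, 0.003, 0.138])]
```

View pics/w2c.png

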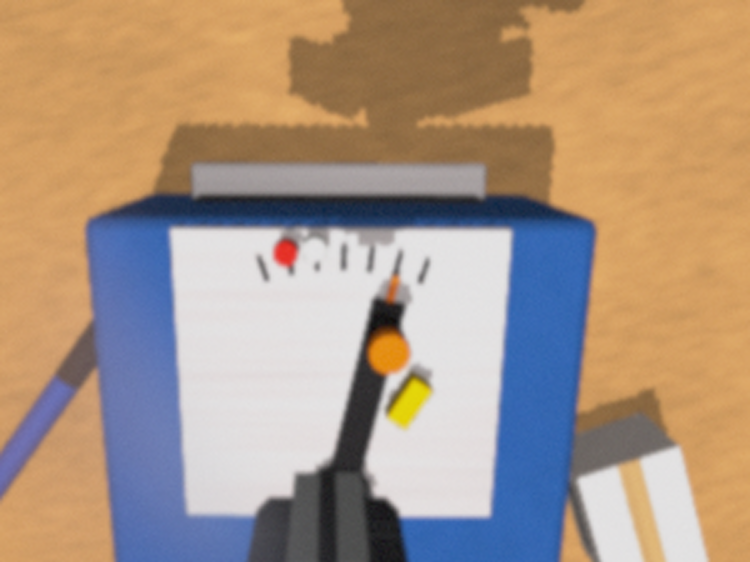

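Very clear view. The ticks run right to left from notch 0 (425,270) to notch 6 (262,268), with the red pin at notch 5 (286,252) and the white pin at notch 4 (313,248). The lever is in notch 1, its cap is at (388,352) and the yellow block is at (408,402). That means zero, then 5 clicks.

```bash
cat > geo.py <<'E'
import numpy as np,cv2
def load(n):
    d=np.load(f"pics/{n}.npz");return d["im"],d["pose"],d["K"]
def ray(P,K,uv,z):
    r=P[:3,:3]@np.array([(uv[0]-K[2])/K[0],(uv[1]-K[3])/K[1],1]);return P[:3,3]+r*(z-P[2,3])/r[2]
def blob(im,lo,hi,box):
    h=cv2.cvtColor(im,cv2.COLOR_RGB2HSV);m=cv2.inRange(h,lo,hi);x0,y0,x1,y1=box;mm=m*0;mm[y0:y1,x0:x1]=m[y0:y1,x0:x1]
    n,l,s,c=cv2.connectedComponentsWithStats(mm);i=1+np.argmax(s[1:,4]);return c[i],s[i]
E
python3 - <<'E'
from geo import *
im,P,K=load("w2")
c,s=blob(im,(8,150,120),(20,255,255),(320,176,370,205));post=ray(P,K,c,.163);print("cap",c,s,post)
y,s=blob(im,(24,150,100),(36,255,255),(330,190,370,230));print("yellow",y,s,ray(P,K,y,.135))
r,s=blob(im,(0,170,100),(6,255,255),(290,135,320,165));red=ray(P,K,r,.135);print("red",r,s,red)
f=lambda u,v:ray(P,K,(190+u/2.5,50+v/2.5),.123)
A,B,C,D=f(170,228),f(512,228),f(491,516),f(187,516)
for p in(B-A,C-D):print("yaw",np.arctan2(-p[0],p[1]),np.linalg.norm(p))
for p in(D-A,C-B):print("yaw",np.arctan2(p[1],p[0]),np.linalg.norm(p))
t=[f(u,v) for u,v in((425,270),(398,263),(371,259),(344,257),(317,266),(290,268),(262,268))]
# pivot from post+red angles
for th in(-.225,-.22,-.23,-.24):
    a=th-.325+np.radians(6);pv=post[:2]+.075*np.array([np.cos(a),np.sin(a)])
    b=th-.325+np.radians(30);print(th,pv,"red pred",pv-.105*np.array([np.cos(b),np.sin(b)]))
E
```

```text
cap [344.42592593 190.61111111] [337 183  16  17 216] [0.58603001 0.01973871 0.163     ]
yellow [353.13483146 209.97191011] [345 201  17  19 178] [0.6157378 0.0243737 0.135    ]
red [303.96226415 150.45283019] [301 146   7  10  53] [ 0.54880426 -0.008215    0.135     ]
yaw -0.22686621020507183 0.12925825040382827
yaw -0.2267902104679427 0.1295105831914174
yaw -0.2291679254521945 0.12175859267277693
yaw -0.22709554333333143 0.12174843057224732
-0.225 [ 0.65371676 -0.0125646 ] red pred [ 0.54875335 -0.00979279]
-0.22 [ 0.65387743 -0.01222576] red pred [ 0.54890147 -0.00997881]
-0.23 [ 0.65355439 -0.01290263] red pred [ 0.54860616 -0.00960604]
-0.24 [ 0.65322461 -0.01357623] red pred [ 0.54831459 -0.00923034]
```

Call:
{"fn": "step_arm", "kwargs": {"translation": [[0.002,-0.017,0],[0,0,0.03],[0,0,0.03],[0,0,0.03],[0,0,0.02],[0,0,0.015],[0,0,0.004],[0,0,0],[0,0,0]], "yaw": [0,0,0,0,0,0,0,0,0]}}

```text
t: 5.8
tool_pos: [0.5797, -0.0183, 0.1575]
tool_rot: [0.357, 3.119, -0.0]
contact_force: [-0.9, -0.3, -0.2]
finger_gap: 0.0001
finger_force: 0.0
```

```bash
cat > st.py <<'E'
from rig import status
import numpy as np
s=status.get_state();p=s["tool_pos"];d=p[:2]-[.6537,-.0127];ex=np.array([.974,-.226]);ey=np.array([.226,.974])
f=s["contact_force"];print(s["t"],"ex %.4f ey %.4f z %.4f Fy %.2f Fx %.2f Fz %.2f"%(d@ex,d@ey,p[2],f[:2]@ey,f[:2]@ex,f[2]))
E
python3 st.py; python3 look.py w3;python3 -c "
import cv2
a=cv2.imread('pics/w3.png')[20:340,110:510];cv2.imwrite('pics/w3c.png',cv2.resize(a,None,fx=1.8,fy=1.8,interpolation=cv2.INTER_CUBIC))"
```

```text
5.8 ex -0.0708 ey -0.0221 z 0.1575 Fy -0.48 Fx -0.80 Fz -0.23
5.8 [ 0.5797 -0.0183  0.1575] [ 0.357  3.119 -0.   ] [-0.15  0.21  1.79 -0.    1.13 -1.5 ] [-0.89195544 -0.28765944 -0.23192627]
[[0.225, 0.928, 0.296, 0.504], [0.974, -0.215, -0.069, -0.0], [-0.0, 0.304, -0.953, 0.286], [0.0, 0.0, 0.0, 1.0]] 304.99880894855056
lever [(0.81, [0.586, 0.017, 0.136])]
lever_post [(0.7, [0.585, 0.013, 0.136])]
lever_tip [(0.65, [0.584, 0.015, 0.14])]
red_pin [(0.89, [0.548, -0.01, 0.135])]
white_pin [(0.68, [0.552, 0.006, 0.137])]
```

View pics/w3c.png

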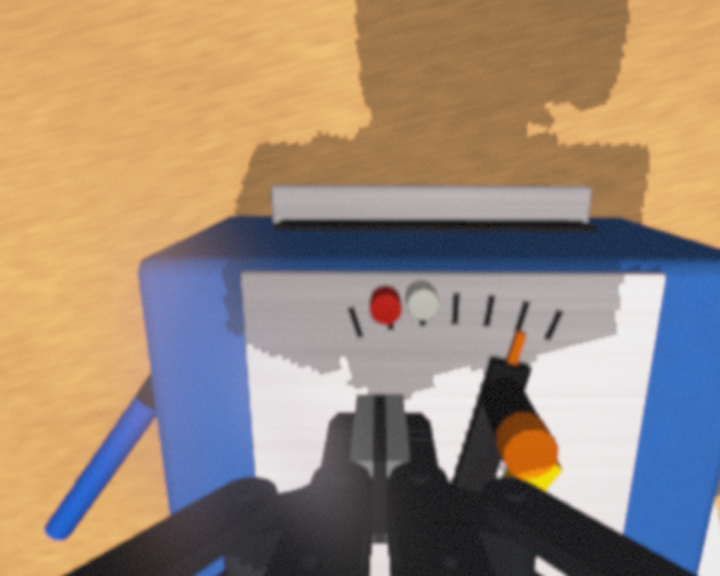

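Call:
{"fn": "step_arm", "kwargs": {"translation": [[0,0.007,0],[0,0.007,0],[0,0.002,0],[0,0.002,0],[0,0,0]], "yaw": [0,0,0,0,0]}}

```text
t: 6.72
tool_pos: [0.5829, -0.0006, 0.1562]
tool_rot: [-0.357, -3.121, 0.0]
contact_force: [-0.2, 0.8, -0.3]
finger_gap: 0.0002
finger_force: 0.0
```

```bash
python3 st.py
```

```text
6.725 ex -0.0717 ey -0.0042 z 0.1562 Fy 0.72 Fx -0.40 Fz -0.28
```

Call:
{"fn": "step_arm", "kwargs": {"translation": [[0,0.001,0],[0,0.001,0],[0,0.001,0],[0,0,0]], "yaw": [0,0,0,0]}}

```text
t: 7.22
tool_pos: [0.5833, 0.0009, 0.1563]
tool_rot: [-0.357, -3.121, 0.004]
contact_force: [-0.9, -3.6, -0.8]
finger_gap: -0.0001
finger_force: 1.8
```

```bash
python3 st.py
```

```text
7.225 ex -0.0716 ey -0.0027 z 0.1563 Fy -3.76 Fx -0.09 Fz -0.76
```

Call:
{"fn": "step_arm", "kwargs": {"translation": [[0,0.001,0],[0,0.001,0],[0,0,0]], "yaw": [0,0,0]}}

```text
t: 7.6
tool_pos: [0.5841, 0.005, 0.1564]
tool_rot: [0.357, 3.121, 0.002]
contact_force: [-0.8, 0.2, -0.5]
finger_gap: -0.0
finger_force: 0.0
```

```bash
python3 st.py
```

```text
7.6 ex -0.0718 ey 0.0015 z 0.1564 Fy -0.00 Fx -0.78 Fz -0.49
```

Call:
{"fn": "step_arm", "kwargs": {"translation": [[0,0.001,0],[0,0.001,0],[0,0.001,0],[0,0.001,0],[0,0,0]], "yaw": [0,0,0,0,0]}}

```text
t: 8.22
tool_pos: [0.5848, 0.0074, 0.1563]
tool_rot: [-0.357, -3.121, 0.002]
contact_force: [-1.3, -3.4, 0.6]
finger_gap: -0.0002
finger_force: 2.0
```

```bash
python3 st.py
```

```text
8.225 ex -0.0717 ey 0.0040 z 0.1563 Fy -3.59 Fx -0.48 Fz 0.62
```

Call:
{"fn": "step_arm", "kwargs": {"translation": [[0,0.001,0],[0,0,0]], "yaw": [0,0]}}

```text
t: 8.48
tool_pos: [0.5849, 0.0077, 0.1563]
tool_rot: [-0.357, -3.121, 0.004]
contact_force: [-1.1, -5.5, 0.8]
finger_gap: 0.0
finger_force: 3.0
```

```bash
python3 st.py
```

```text
8.475 ex -0.0716 ey 0.0044 z 0.1563 Fy -5.56 Fx 0.19 Fz 0.78
```

Call:
{"fn": "step_arm", "kwargs": {"translation": [[0,0.001,0],[0,0,0]], "yaw": [0,0]}}

```text
t: 8.72
tool_pos: [0.5855, 0.0089, 0.1563]
tool_rot: [0.357, 3.121, -0.004]
contact_force: [-1.3, -6.2, -0.0]
finger_gap: -0.0
finger_force: 2.9
```

```bash
python3 st.py
```

```text
8.725 ex -0.0713 ey 0.0056 z 0.1563 Fy -6.28 Fx 0.15 Fz -0.04
```

Call:
{"fn": "step_arm", "kwargs": {"translation": [[0,0.0005,0],[0,0,0]], "yaw": [0,0]}}

```text
t: 8.98
tool_pos: [0.5855, 0.0089, 0.1563]
tool_rot: [0.357, 3.121, -0.005]
contact_force: [-1.1, -6.4, 0.5]
finger_gap: -0.0002
finger_force: 3.5
```

```bash
python3 st.py
```

```text
8.975 ex -0.0713 ey 0.0057 z 0.1563 Fy -6.51 Fx 0.42 Fz 0.47
```

Call:
{"fn": "step_arm", "kwargs": {"translation": [[0,0.0007,0],[0,0,0],[0,0,0]], "yaw": [0,0,0]}}

```text
t: 9.35
tool_pos: [0.5855, 0.009, 0.1563]
tool_rot: [-0.357, -3.121, 0.007]
contact_force: [-1.3, -9.3, 0.4]
finger_gap: -0.0002
finger_force: 4.2
```

```bash
python3 st.py
```

```text
9.35 ex -0.0713 ey 0.0057 z 0.1563 Fy -9.33 Fx 0.85 Fz 0.43
```

Call:
{"fn": "step_arm", "kwargs": {"translation": [[0,0,0],[0,0,0]], "yaw": [0,0]}}

```text
t: 9.6
tool_pos: [0.5855, 0.009, 0.1563]
tool_rot: [-0.357, -3.121, 0.007]
contact_force: [-0.8, -8.1, 0.6]
finger_gap: 0.0005
finger_force: 4.2
```

Call:
{"fn": "step_arm", "kwargs": {"translation": [[0,0,0],[0,0,0]], "yaw": [0,0]}}

```text
t: 9.85
tool_pos: [0.5855, 0.009, 0.1563]
tool_rot: [0.357, 3.121, -0.007]
contact_force: [-1.5, -9.2, 0.7]
finger_gap: -0.0001
finger_force: 4.2
```

Call:
{"fn": "step_arm", "kwargs": {"translation": [[0,0,0]], "yaw": [0]}}

```text
t: 9.98
tool_pos: [0.5855, 0.009, 0.1563]
tool_rot: [-0.357, -3.121, 0.007]
contact_force: [-0.9, -9.1, 0.2]
finger_gap: -0.0003
finger_force: 4.2
```

Call:
{"fn": "step_arm", "kwargs": {"translation": [[0,-0.002,0],[0,-0.003,0],[0,-0.007,0],[0,-0.01,0],[0,0,-0.02],[0,0,-0.025],[0,0,0]], "yaw": [0,0,0,0,0,0,0]}}

```text
t: 10.85
tool_pos: [0.5833, -0.0104, 0.2055]
tool_rot: [0.356, 3.114, 0.0]
contact_force: [0.7, -0.3, -0.5]
finger_gap: 0.0002
finger_force: 0.0
```

```bash
python3 st.py
```

```text
10.85 ex -0.0691 ey -0.0137 z 0.2055 Fy -0.16 Fx 0.73 Fz -0.50
```

Call:
{"fn": "step_arm", "kwargs": {"translation": [[0.001,0.02,0],[0,0.025,0],[0,0.025,0],[0,0,0],[0,0,0.02],[0,0,0.015],[0,0,0.01],[0,0,0],[0,0,0]], "yaw": [0,0,0,0,0,0,0,0,0]}}

```text
t: 11.98
tool_pos: [0.5959, 0.0579, 0.1566]
tool_rot: [0.358, 3.12, 0.0]
contact_force: [-0.0, -0.4, -1.2]
finger_gap: 0.0
finger_force: 0.0
```

```bash
python3 st.py; python3 look.py w4;python3 -c "
import cv2
a=cv2.imread('pics/w4.png')[20:340,110:510];cv2.imwrite('pics/w4c.png',cv2.resize(a,None,fx=1.8,fy=1.8,interpolation=cv2.INTER_CUBIC))"
```

```text
11.975 ex -0.0723 ey 0.0557 z 0.1566 Fy -0.38 Fx 0.04 Fz -1.23
11.975 [0.5959 0.0579 0.1566] [0.358 3.12  0.   ] [-0.02  0.25  1.75  0.    1.14 -1.36] [-0.04871501 -0.38252981 -1.22625865]
[[0.226, 0.928, 0.295, 0.521], [0.974, -0.215, -0.068, 0.076], [-0.0, 0.303, -0.953, 0.285], [0.0, 0.0, 0.0, 1.0]] 304.99880894855056
lever [(0.81, [0.588, 0.033, 0.15])]
lever_post [(0.59, [0.586, 0.026, 0.147])]
lever_tip [(0.85, [0.587, 0.029, 0.149])]
red_pin [(0.65, [0.549, -0.004, 0.132])]
white_pin [(0.61, [0.554, 0.005, 0.137])]
```

View pics/w4c.png

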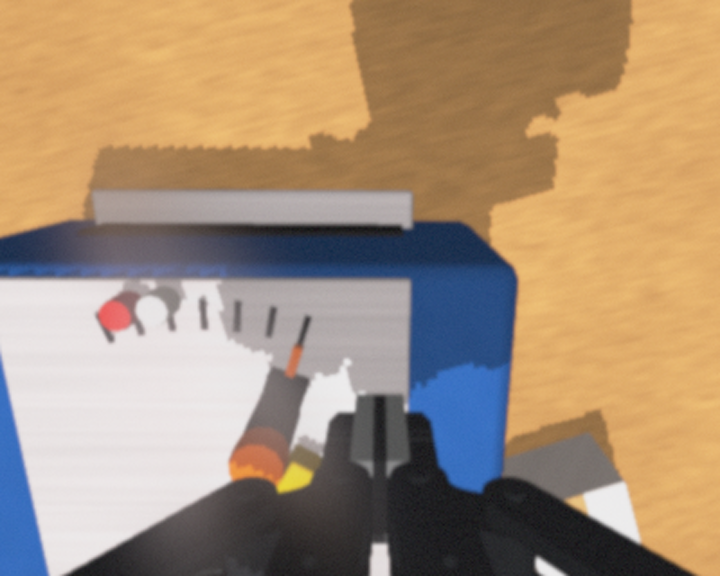

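The lever is back in notch 0: its pointer is on the tick at (305,330). The finger is at (380,430), on the home side and clear of the yellow block at (300,470). Now the clicking.

Call:
{"fn": "step_arm", "kwargs": {"translation": [[0,-0.004,0],[0,-0.004,0],[0,-0.001,0],[0,-0.001,0],[0,-0.001,0],[0,-0.001,0],[0,-0.001,0],[0,-0.001,0],[0,0,0]], "yaw": [0,0,0,0,0,0,0,0,0]}}

```text
t: 13.4
tool_pos: [0.5924, 0.0463, 0.1564]
tool_rot: [0.357, 3.121, 0.005]
contact_force: [0.2, 5.5, 0.2]
finger_gap: -0.0001
finger_force: 2.7
```

```bash
python3 st.py
```

```text
13.4 ex -0.0730 ey 0.0436 z 0.1564 Fy 5.42 Fx -1.02 Fz 0.22
```

Call:
{"fn": "step_arm", "kwargs": {"translation": [[0,-0.001,0],[0,-0.001,0],[0,0,0]], "yaw": [0,0,0]}}

```text
t: 13.78
tool_pos: [0.5921, 0.0418, 0.1564]
tool_rot: [0.357, 3.121, -0.002]
contact_force: [-0.7, -0.6, -0.2]
finger_gap: 0.0002
finger_force: 0.0
```

```bash
python3 st.py
```

```text
13.775 ex -0.0724 ey 0.0392 z 0.1564 Fy -0.76 Fx -0.52 Fz -0.17
```

Call:
{"fn": "step_arm", "kwargs": {"translation": [[0,0.001,0],[0,0,0],[0,0,0],[0,0,0],[0,0,0],[0,-0.001,0],[0,-0.001,0],[0,-0.001,0],[0,-0.001,0],[0,0,0]], "yaw": [0,0,0,0,0,0,0,0,0,0]}}

```text
t: 15.02
tool_pos: [0.5912, 0.0398, 0.1563]
tool_rot: [0.357, 3.121, 0.001]
contact_force: [0.8, 1.0, 0.3]
finger_gap: 0.0
finger_force: 0.4
```

```bash
python3 st.py
```

```text
15.025 ex -0.0727 ey 0.0371 z 0.1563 Fy 1.17 Fx 0.55 Fz 0.26
```

Call:
{"fn": "step_arm", "kwargs": {"translation": [[0,-0.001,0],[0,-0.001,0],[0,-0.001,0],[0,0,0]], "yaw": [0,0,0,0]}}

```text
t: 15.52
tool_pos: [0.5901, 0.0374, 0.1562]
tool_rot: [-0.356, -3.12, -0.001]
contact_force: [-0.7, 2.8, 0.2]
finger_gap: 0.0001
finger_force: 0.8
```

```bash
python3 st.py
```

```text
15.525 ex -0.0733 ey 0.0344 z 0.1562 Fy 2.61 Fx -1.29 Fz 0.21
```

Call:
{"fn": "step_arm", "kwargs": {"translation": [[0,-0.001,0],[0,0,0]], "yaw": [0,0]}}

```text
t: 15.78
tool_pos: [0.5904, 0.035, 0.1563]
tool_rot: [0.357, 3.121, -0.002]
contact_force: [0.0, -1.9, -0.4]
finger_gap: -0.0001
finger_force: 0.0
```

```bash
python3 st.py
```

```text
15.775 ex -0.0724 ey 0.0321 z 0.1563 Fy -1.88 Fx 0.47 Fz -0.40
```

Call:
{"fn": "step_arm", "kwargs": {"translation": [[0,0.001,0],[0,0,0],[0,0,0],[0,0,0],[0,0,0],[0,-0.001,0],[0,-0.001,0],[0,-0.001,0],[0,-0.001,0],[0,0,0]], "yaw": [0,0,0,0,0,0,0,0,0,0]}}

```text
t: 17.02
tool_pos: [0.5896, 0.0328, 0.1563]
tool_rot: [-0.357, -3.121, 0.0]
contact_force: [-0.3, -0.5, -0.1]
finger_gap: 0.0001
finger_force: 0.0
```

```bash
python3 st.py
```

```text
17.025 ex -0.0727 ey 0.0298 z 0.1563 Fy -0.57 Fx -0.16 Fz -0.09
```

Call:
{"fn": "step_arm", "kwargs": {"translation": [[0,-0.001,0],[0,-0.001,0],[0,-0.001,0],[0,0,0]], "yaw": [0,0,0,0]}}

```text
t: 17.52
tool_pos: [0.5892, 0.0315, 0.1564]
tool_rot: [0.357, 3.121, 0.005]
contact_force: [1.1, 5.0, -0.3]
finger_gap: 0.0
finger_force: 2.9
```

```bash
python3 st.py
```

```text
17.525 ex -0.0728 ey 0.0285 z 0.1564 Fy 5.10 Fx -0.04 Fz -0.28
```

Call:
{"fn": "step_arm", "kwargs": {"translation": [[0,-0.001,0],[0,0,0]], "yaw": [0,0]}}

```text
t: 17.77
tool_pos: [0.5884, 0.0289, 0.1562]
tool_rot: [-0.356, -3.121, 0.001]
contact_force: [0.3, 1.3, -0.0]
finger_gap: 0.0001
finger_force: 0.3
```

```bash
python3 st.py
```

```text
17.775 ex -0.0730 ey 0.0258 z 0.1562 Fy 1.35 Fx -0.03 Fz -0.03
```

Call:
{"fn": "step_arm", "kwargs": {"translation": [[0,-0.001,0],[0,0,0]], "yaw": [0,0]}}

```text
t: 18.02
tool_pos: [0.5886, 0.0273, 0.1563]
tool_rot: [0.357, 3.121, -0.001]
contact_force: [0.4, 0.4, -0.4]
finger_gap: -0.0001
finger_force: 0.0
```

```bash
python3 st.py
```

```text
18.025 ex -0.0725 ey 0.0243 z 0.1563 Fy 0.45 Fx 0.32 Fz -0.45
```

Call:
{"fn": "step_arm", "kwargs": {"translation": [[0,0.001,0],[0,0,0],[0,0,0],[0,0,0],[0,0,0],[0,-0.001,0],[0,-0.001,0],[0,-0.001,0],[0,-0.001,0],[0,0,0]], "yaw": [0,0,0,0,0,0,0,0,0,0]}}

```text
t: 19.27
tool_pos: [0.5878, 0.025, 0.1563]
tool_rot: [-0.357, -3.121, 0.0]
contact_force: [-0.1, -0.4, 0.8]
finger_gap: 0.0001
finger_force: 0.0
```

Call:
{"fn": "step_arm", "kwargs": {"translation": [[0,-0.001,0],[0,-0.001,0],[0,-0.001,0],[0,0,0]], "yaw": [0,0,0,0]}}

```text
t: 19.77
tool_pos: [0.5875, 0.0238, 0.1564]
tool_rot: [0.357, 3.121, 0.005]
contact_force: [0.8, 5.5, 0.0]
finger_gap: -0.0001
finger_force: 2.9
```

```bash
python3 st.py
```

```text
19.775 ex -0.0728 ey 0.0206 z 0.1564 Fy 5.51 Fx -0.42 Fz 0.03
```

Call:
{"fn": "step_arm", "kwargs": {"translation": [[0,-0.001,0],[0,0,0]], "yaw": [0,0]}}

```text
t: 20.02
tool_pos: [0.5867, 0.0207, 0.1563]
tool_rot: [-0.356, -3.121, 0.002]
contact_force: [0.6, -0.2, -0.9]
finger_gap: -0.0
finger_force: 0.0
```

```bash
python3 st.py
```

```text
20.025 ex -0.0728 ey 0.0174 z 0.1563 Fy -0.03 Fx 0.66 Fz -0.87
```

Call:
{"fn": "step_arm", "kwargs": {"translation": [[0,0,0],[0,0,0]], "yaw": [0,0]}}

```text
t: 20.27
tool_pos: [0.5869, 0.0207, 0.1563]
tool_rot: [0.357, 3.121, -0.001]
contact_force: [-0.5, 0.1, -0.3]
finger_gap: -0.0001
finger_force: 0.0
```

```bash
python3 st.py; python3 look.py w5; python3 -c "
import cv2
a=cv2.imread('pics/w5.png')[100:300,150:450];cv2.imwrite('pics/w5c.png',cv2.resize(a,None,fx=2,fy=2,interpolation=cv2.INTER_CUBIC))"
```

```text
20.275 ex -0.0726 ey 0.0175 z 0.1563 Fy 0.01 Fx -0.52 Fz -0.30
20.275 [0.5869 0.0207 0.1563] [ 3.570e-01  3.121e+00 -1.000e-03] [-0.08  0.23  1.78 -0.    1.14 -1.43] [-0.50212326  0.12794077 -0.30345017]
[[0.226, 0.929, 0.294, 0.512], [0.974, -0.215, -0.069, 0.039], [-0.001, 0.302, -0.953, 0.285], [0.0, 0.0, 0.0, 1.0]] 304.99880894855056
lever [(0.6, [0.579, 0.0, 0.149])]
lever_post [(0.74, [0.576, -0.001, 0.149])]
lever_tip [(0.72, [0.574, -0.001, 0.151])]
red_pin [(0.59, [0.549, -0.006, 0.132])]
white_pin [(0.69, [0.552, 0.005, 0.139]), (0.55, [0.577, -0.001, 0.153])]
```

View pics/w5c.png

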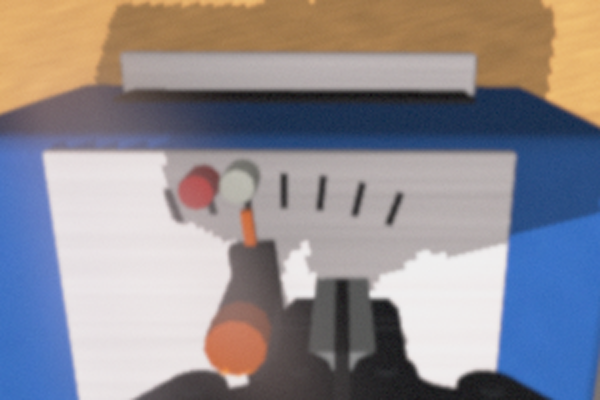

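The pointer is at the white pin at (248,225), which is notch 4. One click is left.

Call:
{"fn": "step_arm", "kwargs": {"translation": [[0,0.001,0],[0,0,0],[0,0,0],[0,0,0],[0,-0.001,0],[0,-0.001,0],[0,-0.001,0],[0,-0.001,0],[0,-0.001,0],[0,0,0]], "yaw": [0,0,0,0,0,0,0,0,0,0]}}

```text
t: 21.82
tool_pos: [0.586, 0.0172, 0.1563]
tool_rot: [-0.357, -3.121, 0.0]
contact_force: [-1.3, 0.6, 0.9]
finger_gap: -0.0002
finger_force: 0.0
```

Call:
{"fn": "step_arm", "kwargs": {"translation": [[0,-0.001,0],[0,-0.001,0],[0,0,0]], "yaw": [0,0,0]}}

```text
t: 22.2
tool_pos: [0.5858, 0.0164, 0.1564]
tool_rot: [0.357, 3.121, 0.003]
contact_force: [1.5, 5.3, -1.0]
finger_gap: -0.0
finger_force: 2.6
```

```bash
python3 st.py
```

```text
22.2 ex -0.0727 ey 0.0130 z 0.1564 Fy 5.51 Fx 0.22 Fz -1.04
```

Call:
{"fn": "step_arm", "kwargs": {"translation": [[0,-0.001,0],[0,0,0]], "yaw": [0,0]}}

```text
t: 22.45
tool_pos: [0.5853, 0.0142, 0.1563]
tool_rot: [0.356, 3.121, -0.002]
contact_force: [0.0, 0.3, -0.7]
finger_gap: 0.0001
finger_force: 0.5
```

```bash
python3 st.py
```

```text
22.45 ex -0.0727 ey 0.0108 z 0.1563 Fy 0.29 Fx -0.02 Fz -0.74
```

Call:
{"fn": "step_arm", "kwargs": {"translation": [[0,-0.0007,0],[0,0,0]], "yaw": [0,0]}}

```text
t: 22.7
tool_pos: [0.585, 0.0129, 0.1563]
tool_rot: [-0.357, -3.121, 0.002]
contact_force: [-0.0, -0.8, 0.1]
finger_gap: -0.0002
finger_force: 0.0
```

```bash
python3 st.py
```

```text
22.7 ex -0.0727 ey 0.0094 z 0.1563 Fy -0.77 Fx 0.16 Fz 0.09
```

Call:
{"fn": "step_arm", "kwargs": {"translation": [[0,0,0],[0,0,0],[0,0,0]], "yaw": [0,0,0]}}

```text
t: 23.08
tool_pos: [0.5852, 0.0136, 0.1563]
tool_rot: [-0.357, -3.121, 0.0]
contact_force: [0.7, -0.8, 0.1]
finger_gap: 0.0003
finger_force: 0.0
```

```bash
python3 st.py; python3 look.py w6; python3 -c "
import cv2
a=cv2.imread('pics/w6.png')[100:300,150:450];cv2.imwrite('pics/w6c.png',cv2.resize(a,None,fx=2,fy=2,interpolation=cv2.INTER_CUBIC))"
```

```text
23.075 ex -0.0727 ey 0.0101 z 0.1563 Fy -0.59 Fx 0.88 Fz 0.08
23.075 [0.5852 0.0136 0.1563] [-0.357 -3.121  0.   ] [-0.1   0.22  1.78 -0.    1.14 -1.44] [ 0.72672864 -0.77864065  0.07564641]
[[0.226, 0.929, 0.294, 0.51], [0.974, -0.215, -0.068, 0.032], [-0.0, 0.302, -0.953, 0.285], [0.0, 0.0, 0.0, 1.0]] 304.99880894855056
lever [(0.69, [0.576, -0.007, 0.149])]
lever_post []
lever_tip [(0.62, [0.577, -0.01, 0.148])]
red_pin [(0.7, [0.549, -0.007, 0.133])]
white_pin []
```

View pics/w6c.png

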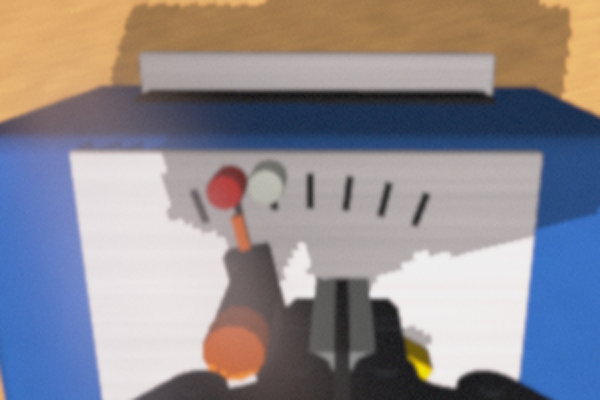

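The pointer at (240,230) is now on the red pin at (227,187). I'll back off to the home side, lift, and hand in.

Call:
{"fn": "step_arm", "kwargs": {"translation": [[0,0.004,0],[0,0.006,0],[0,0,-0.02],[0,0,-0.03],[0,0,-0.03],[0,0,0],[0,0,0],[0,0,0]], "yaw": [0,0,0,0,0,0,0,0]}}

```text
t: 24.38
tool_pos: [0.5864, 0.0235, 0.2348]
tool_rot: [-0.357, -3.118, 0.0]
contact_force: [-0.9, -1.0, -0.1]
finger_gap: 0.0003
finger_force: 0.0
```

```bash
python3 -c "
from rig import env,status
print(status.get_state()['contact_force']);print(env.sign_off())"
```

```text
[-0.87630862 -0.9962088  -0.06264395]
the job is handed in; nothing more can be done
None
```

The lever was zeroed at the home stop with about 9 N, clicked forward five notches one at a time, and left in notch 5 at the red pin with the arm clear; I handed the job in at about 24 s, and no verdict came back.

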